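# Put the ring tray away under the case's hood

### The arm

A 6-joint arm with a two-finger parallel gripper is mounted at the origin on the work surface. World frame = base frame: x ahead of the robot, y to its left, z up, the work surface at z = 0. Lengths are in m, angles in degrees, forces in N, time in s.
With the tool pointing down it reaches from about 0.35 to 0.725 m from the base axis. Payload 4.3 kg.
Tool frame: the origin (TCP) lies on the centre line of the jaws, within the pads' length; the fingertips stand robot.nose_length ahead of it and the grasp point (between the pads) lies 2 mm behind it (robot.nose_length is the distance from the TCP to the fingertips, in m); z points along the fingers, y is the line along which they close (so a half turn about z gives the same grasp; the last joint's range is limited). The gripper opens to 85 mm and grips with 20 to 120 N. Pads are 22 mm wide; open, the fingers measure 114 mm over their backs; the gripper's body (76 mm by 85 mm) begins 54 mm behind the grasp point. The pads swing forward as they close: fully open they stand 13 mm farther back than shut.
Start: joints at [69.425, 21.618, 4.641, 73.018, 0, 83.68], TCP at [0.142, 0.557, 0.248] pointing down, gripper open.
Joint ranges: [-156.06, 156.06], [-48.1, 94.91], [-58.44, 69.94], [-101.28, 121.22], [-78.64, 73.56], [-180, 180]. Speed limits (degrees/s): [147.25, 147.25, 180, 180, 180, 180].

### API

Orientations are given as a 3x3 rotation matrix whose columns are the frame's x, y, z axes.
In Python, from bench import robot, grab_frame, camera_model gives the robot as it stands.
- The arm moves only by the shell command python3 -m crank 'ROWS' [FORCE]. ROWS is JSON, a list of rows, each a list of 3 entries, a list of its own where there are three numbers: the closure in counts, from 0 (fully open) to 255 (shut), then the shift along the tool's x, y, z in cm, then the turn, a rotation vector about the tool's x, y, z in rad. In form: [[hand, [dx, dy, dz], [rx, ry, rz]], ...]. A call has 1 to 8 rows; each row shifts and turns the commanded pose from where the row before left it, along the tool's axes as they then stand; what a row does not reach is not made up. A row lasts 1/12 s, in which the tool goes at most 41.7 mm and 7.16 degrees, less where a joint would pass 70% of its speed; a pose out of reach is approached as far as the arm can. A call with a gripper value outside its range is refused whole. The fingers move at their own pace and stop on an object; FORCE is the grip in N (left out, the last holds). Time passes only in rows, so rows that do not move let the fingers close. It gives the time, the measured TCP pose, the force, the opening and the grip force at its end, in the units of the state.
- robot.get_state(): the state, without advancing time (a new reading comes with each control period).
- grab_frame(name): name is "side" or "top" or "wrist"; returns the picture (420x560x3 uint8, red, green, blue); there is no depth.
- camera_model(name): a dict with "K" (3x3 intrinsics, pixels), "pose" (4x4, takes a point from camera to world coordinates); the wrist camera has in their place "mount" (4x4, takes a point from camera to tool coordinates, whose origin is the TCP and whose axes are the flange's). Camera axes: x right, y up, looking along -z (the intrinsics and any distortion apply to the point x, -y, -z); pixel columns grow to the right and rows downward; lengths in m; the calibration is good to about 2 mm. A picture is of the moment at which its call begins: read the wrist's pose just before it. camera_model takes no time and is no camera call.
- robot.job_done(): hands the job in; it is judged then, once.
The state is a dict: "time_s": time; "qpos": joint angles; "joint_vel": joint speeds; "effort": joint torques, N m; "ee_pos": TCP position; "eef_rot": TCP orientation; "contact_force": force on the tool from outside, world axes, zero at the start; "wrist_torque": the same for the moment, N m; "gripper_width": finger opening in m; "grip_force": force on a finger pad.
Only numpy, scipy, OpenCV 4.12 (cv2) and the standard library are available. Lean on these libraries where they do the work, as an engineer would, in place of code of your own. Each camera call takes 0.05 s, during which the arm holds its last target. There are 200 camera calls.

### The job

Put the ring tray away in the open-topped wooden case: tilt it so that its ring end goes down through the opening and under the clear hood, lay it down flat on the case's floor, and slide it fully home so that its ring end meets the case's end wall under the hood. Let go of it at the end. Set it down gently rather than dropping or ramming it, never tip it past 60 degrees or the rings fall out, and leave the spool, the jar and the burr stand where they are.

Things in the scene. Friction and masses are not known exactly. Their poses are not given: they have to be found in the camera images.
- tray: Loose dark wooden ring tray, a slab 140 (x) by 80 (y) by 18 (z) mm, 0.18 to 0.35 kg, with a blue pad and rings standing 7 mm proud of it towards its -x end (the ring end). Origin: centre of the slab's underside, z up. Starts flat on the bench, ring end towards the robot, yaw within 0.7 rad. An upright red grip stands on the slab nearer the +x end.
- grip (a point): Centre of the top of the tray's red grip, an upright fin 24 mm long (tray x), 10 thick (tray y) and 45 high. In the tray's frame this point is at x = +35, y = 0, z = 63 mm: the fin covers x = +23 to +47 and rises from the slab's top at z = 18 mm. Behind it 23 mm of bare slab remain.
- case: Wooden case fixed to the bench, outside 206 (x) by 108 (y) by 53 (z) mm; origin: centre of its underside, z up; yaw within 0.35 rad. Walls and floor 8 mm thick: inside x = -95 to +95, y = -46 to +46, floor at z = 8, wall tops at z = 53 mm. A fixed clear hood, 6 mm thick with a brass strip at its edge, lies on the walls over x = -103 to -15 mm, the end nearer the robot.
- opening (a point): Centre of the case's opening, level with the wall tops (case x = +40, z = 53 mm). The opening, from the hood's edge (case x = -15) to the +x wall (x = +95), is 110 mm long and 92 wide: shorter than the tray.
- home (a point): Foot of the inner face of the case's -x end wall, under the hood, on the floor (case x = -95, y = 0, z = 8 mm). When the tray is home, the middle of its ring end's lower edge is here and the tray is parallel to the case, its origin at case x = -25, z = 8 mm.
- spool: Copper wire spool with green ends, 46 mm across and 90 high, standing; origin at the centre of its underside. Bystander.
- jar: Clear jar with a white lid, 68 mm across and 85 high, standing; origin at the centre of its underside. Bystander.
- burr_stand: Grey turned stand with six thin steel burrs, 64 mm across and 63 high; origin at the centre of its underside. Bystander.
Not all that is in view belongs to the job. What is shaped like the tray but green or purple is not meant.

How it is judged (in metres and radians):
At the end, for the whole second after the job is handed in: The tray lies level (within 0.06 rad) on the case's floor (within 4 mm), inside the walls, its ring end under the hood within 8 mm of the end wall, parallel to the case within 0.15 rad, at rest and released (x of tray in the frame of case between -0.032 and -0.017 m and y of tray in the frame of case between -0.012 and 0.012 m and z of tray in the frame of case between 0.004 and 0.012 m and angle between tray's own z axis and vertical below 0.06 rad and angle between the x axis of tray and the x axis of case, either way round below 0.15 rad and linear speed of tray below 0.02 m/s); the robot touches nothing.
It fails at once if the tray is tipped past 60 degrees (angle between tray's own z axis and vertical above 1.06 rad).
It fails at once if the tray is dropped or rammed into the case (over 60 N between them) (contact force between tray and case above 60 N).
It fails at once if a bystander is moved by more than 25 mm (distance of any of spool, jar, burr_stand from where it was at the start of the episode above 0.025 m).
It also fails if it takes over 48 s, if anything falls off the work surface, if the arm or the gripper's body presses on something with over 40 N, if the wrist force passes 120 N, or if a joint passes its speed limit or range.

## Working session

There is one attempt and no reset: what is moved stays moved. The work goes in short steps, Python scripts to look and compute and a shell command to move; the robot and the scene stay as the last step left them, time stands still between calls to the robot, and variables do not carry over. Pictures are saved under pics/ and viewed, at most 10 in all, crops included, and the job is handed in when it is done.

```bash
mkdir -p pics; ls; python3 - <<'E'
from bench import robot, grab_frame, camera_model
import cv2,numpy as np
np.set_printoptions(precision=4,suppress=True)
print(robot.get_state(), robot.nose_length)
for n in("side","top","wrist"):
    print(n,camera_model(n))
a=grab_frame("top");b=grab_frame("side")
cv2.imwrite("pics/top.png",a[:,:,::-1]);cv2.imwrite("pics/side.png",b[:,:,::-1])
E
```

```text
pics
{'time_s': 0.0, 'qpos': array([69.425 , 21.6617,  4.563 , 73.0143,  0.0014, 83.6818]), 'joint_vel': array([ 0.0769,  0.033 ,  0.002 ,  0.0334,  0.0368, -0.1132]), 'effort': array([  0.0018, -46.3603,  26.9875,   0.0207,   0.0002,   0.    ]), 'ee_pos': array([0.1414, 0.5567, 0.2474]), 'eef_rot': array([[-0.9692,  0.2463, -0.0007],
       [ 0.2463,  0.9692, -0.0018],
       [ 0.0002, -0.002 , -1.    ]]), 'contact_force': array([ 0.1556, -0.1751, -0.1008]), 'wrist_torque': array([ 0.0138, -0.0304, -0.0134]), 'grip_force': 0.0, 'gripper_width': 0.08560317804716538} 0.017
side {'K': array([[401.1456,   0.    , 283.9223],
       [  0.    , 401.1456, 202.3826],
       [  0.    ,   0.    ,   1.    ]]), 'pose': array([[ 0.8607,  0.262 , -0.4365,  0.2199],
       [-0.509 ,  0.4249, -0.7486, -0.5481],
       [-0.0106,  0.8665,  0.4991,  0.4627],
       [ 0.    ,  0.    ,  0.    ,  1.    ]])}
top {'K': array([[468.3661,   0.    , 283.5192],
       [  0.    , 468.3661, 206.042 ],
       [  0.    ,   0.    ,   1.    ]]), 'pose': array([[-0.0167,  0.9799, -0.199 ,  0.3335],
       [-0.9999, -0.0162,  0.0041,  0.0772],
       [ 0.0008,  0.1991,  0.98  ,  1.2349],
       [ 0.    ,  0.    ,  0.    ,  1.    ]])}
wrist {'K': array([[364.4026,   0.    , 277.583 ],
       [  0.    , 364.4026, 205.4221],
       [  0.    ,   0.    ,   1.    ]]), 'mount': array([[-0.0012,  0.9499,  0.3125,  0.08  ],
       [ 1.    ,  0.001 ,  0.0008, -0.0006],
       [ 0.0005,  0.3125, -0.9499, -0.126 ],
       [ 0.    ,  0.    ,  0.    ,  1.    ]])}
```

View pics/top.png

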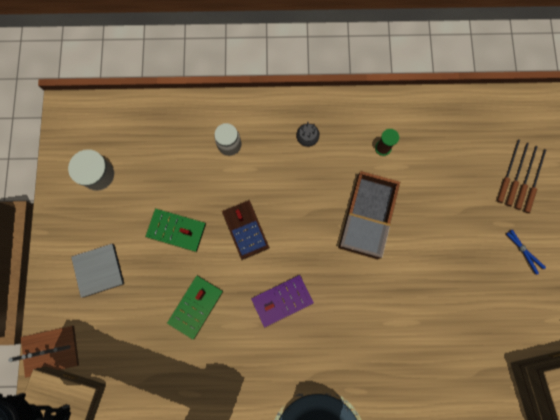

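View pics/side.png

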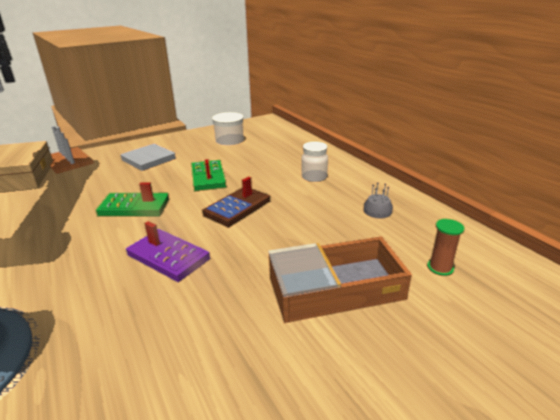

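The top view shows the target tray around (246,230), its red grip at (240,214). The case is around (369,215), with the hood at the near end. The spool is at (388,140), the burr stand at (308,132) and the jar at (227,137). I'll enlarge the tray and the case.

```bash
python3 - <<'E'
import cv2,numpy as np
a=cv2.imread("pics/top.png")
f=lambda x,y,w,h,s:cv2.resize(a[y:y+h,x:x+w],None,fx=s,fy=s,interpolation=cv2.INTER_CUBIC)
cv2.imwrite("pics/c1.png",np.hstack([f(210,190,70,84,7)[:588,:390*1],f(330,165,80,100,6)[:588,:400]]) if 0 else np.hstack([f(216,192,60,84,6)[:504],f(332,168,74,84+12,6)[:504]]) )
b=cv2.imread("pics/side.png")
cv2.imwrite("pics/c2.png",cv2.resize(b[165:325,195:415],None,fx=3.6,fy=3.6,interpolation=cv2.INTER_CUBIC))
E
```

```text
(no output)
```

View pics/c1.png

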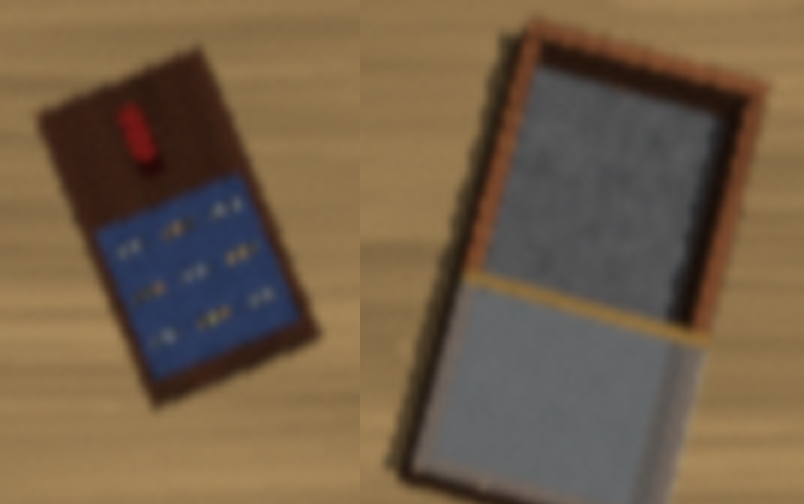

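View pics/c2.png

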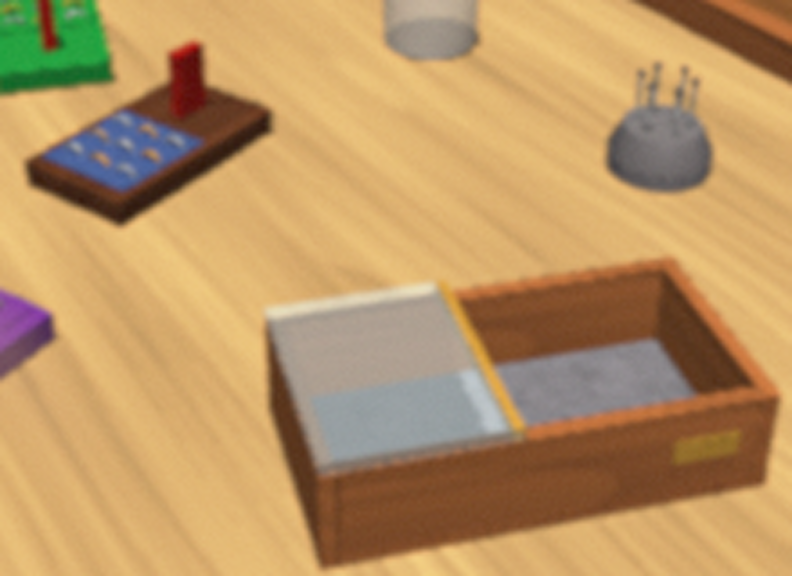

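In the enlarged crops I can read the tray slab's corners, the case's wall-top corners, the hood's brass edge and the grip top in both views. I'll fit both poses to them.

```bash
cat > h.py <<'E'
import numpy as np
from scipy.optimize import least_squares
from scipy.spatial.transform import Rotation as Ro
from bench import robot,camera_model
np.set_printoptions(precision=4,suppress=True)
C={n:camera_model(n) for n in("top","side")}
def proj(n,p,pose=None):
    T=C[n]["pose"] if pose is None else pose
    K=camera_model(n)["K"]
    q=(np.asarray(p)-T[:3,3])@T[:3,:3]
    return np.stack([K[0,2]+K[0,0]*q[:,0]/-q[:,2],K[1,2]-K[1,1]*q[:,1]/-q[:,2]],1)
def tf(s,p):
    c,d=np.cos(s[2]),np.sin(s[2]);p=np.array(p,float)/1000
    return p@np.array([[c,-d,0],[d,c,0],[0,0,1]]).T+[s[0],s[1],0]
def fit(obs,x0):
    f=lambda s:np.concatenate([(proj(n,tf(s,P))-U).ravel() for n,P,U in obs])
    r=least_squares(f,x0,loss="soft_l1");print(r.x,np.degrees(r.x[2]));print(f(r.x).reshape(-1,2));return r.x
E
python3 - <<'E'
from h import *
T=lambda a,o:(np.array(a)-[o,0]+.5)/6-.5+[216 if o==0 else 332,192 if o==0 else 168]
S=lambda a:(np.array(a)+.5)/3.6-.5+[195,165]
t=fit([("top",[(70,40,18),(70,-40,18),(-70,-40,0),(-70,40,0)],T([(38,115),(200,48),(320,333),(155,408)],0)),
("side",[(-70,-40,0),(-70,40,18),(70,-40,18),(35,0,63)],S([(120,222),(28,165),(272,110),(185,48)]))],[.45,.15,.4])
c=fit([("top",[(103,54,53),(103,-54,53),(-15,54,59),(-15,-54,59)],T([(530,20),(768,88),(467,277),(708,340)],360)),
("side",[(103,54,53),(103,-54,53),(103,-54,0),(-103,-54,0),(-103,-54,59),(-103,54,59),(-15,54,59),(-15,-54,59)],S([(672,260),(777,393),(765,485),(325,567),(322,470),(265,313),(437,285),(520,437)]))],[.47,-.1,-.3])
np.savez("poses.npz",t=t,c=c)
print(tf(t,[(35,0,63)]),tf(c,[(10,0,8)]))
E
```

```text
[0.5209 0.1749 0.385 ] 22.05911550884426
[[-1.1436 -0.0373]
 [-0.1349 -0.4173]
 [ 0.3536  1.1949]
 [-0.2316  0.567 ]
 [ 0.8135  2.4321]
 [-0.9983 -0.8868]
 [ 0.69   -0.2652]
 [ 0.5351  0.305 ]]
[ 0.5498 -0.1499 -0.2869] -16.437540657981568
[[-0.7175  0.0371]
 [-0.0487 -0.599 ]
 [-0.7419 -0.4714]
 [ 0.3439  0.1833]
 [-0.5098 -0.8268]
 [ 1.4959  0.6732]
 [-0.0429  0.5709]
 [-1.3256  2.5081]
 [-0.945   0.1394]
 [-0.8769 -0.1585]
 [ 1.6866 -0.4254]
 [ 1.6035 -1.3107]]
[[0.5533 0.188  0.063 ]] [[ 0.5594 -0.1527  0.008 ]]
```

```bash
cat >> h.py <<'E'
def toolR(yaw,tilt=0):
    """tool x along yaw's -x (ring end), tilt = ring end down (rad)"""
    c,s=np.cos(yaw),np.sin(yaw)
    B=np.array([[c,-s,0],[s,c,0],[0,0,1]])@Ro.from_rotvec([0,-tilt,0]).as_matrix()
    return np.stack([-B[:,0],B[:,1],-B[:,2]],1)
def plan(p,R):
    """turn first, then shift in turned tool axes"""
    s=robot.get_state();R0=s["eef_rot"]
    rv=Ro.from_matrix(R0.T@R).as_rotvec();d=R.T@(np.array(p)-s["ee_pos"])*100
    print("t",s["time_s"],"turn",rv,"deg",np.degrees(np.linalg.norm(rv)),"shift cm",d,np.linalg.norm(d))
E
python3 - <<'E'
from h import *
t=np.load("poses.npz")["t"]
g=tf(t,[(35,0,63)])[0]
plan([g[0],g[1],.17],toolR(t[2]))
E
```

```text
t 0.1 turn [-0.0017 -0.0008 -0.6338] deg 36.314751074741594 shift cm [-24.3294 -49.6482   7.7453] 55.82875549906888
```

```bash
python3 -m crank '[[0,[0,0,0],[0,0,-0.1056]],[0,[0,0,0],[0,0,-0.1056]],[0,[0,0,0],[0,0,-0.1056]],[0,[0,0,0],[0,0,-0.1056]],[0,[0,0,0],[0,0,-0.1056]],[0,[0,0,0],[0,0,-0.1056]]]' 80
python3 -m crank '[[0,[-1.52,-3.1,0.2],[0,0,0]],[0,[-1.52,-3.1,0.2],[0,0,0]],[0,[-1.52,-3.1,0.2],[0,0,0]],[0,[-1.52,-3.1,0.2],[0,0,0]],[0,[-1.52,-3.1,0.2],[0,0,0]],[0,[-1.52,-3.1,0.2],[0,0,0]],[0,[-1.52,-3.1,0.2],[0,0,0]],[0,[-1.52,-3.1,0.2],[0,0,0]]]'
python3 -m crank '[[0,[-1.52,-3.1,0.7],[0,0,0]],[0,[-1.52,-3.1,0.7],[0,0,0]],[0,[-1.52,-3.1,0.7],[0,0,0]],[0,[-1.52,-3.1,0.7],[0,0,0]],[0,[-1.52,-3.1,0.7],[0,0,0]],[0,[-1.52,-3.1,0.7],[0,0,0]],[0,[-1.52,-3.1,0.7],[0,0,0]],[0,[-1.52,-3.1,0.7],[0,0,0]]]'
python3 -m crank '[[0,[0,0,0],[0,0,0]],[0,[0,0,0],[0,0,0]]]'
python3 - <<'E'
from h import *
from bench import grab_frame
import cv2
t=np.load("poses.npz")["t"]
g=tf(t,[(35,0,63)])[0]
plan([g[0],g[1],.17],toolR(t[2]))
s=robot.get_state();a=grab_frame("wrist");cv2.imwrite("pics/w1.png",cv2.resize(a[:,:,::-1],(800,600)))
E=np.eye(4);E[:3,:3]=s["eef_rot"];E[:3,3]=s["ee_pos"];W=E@camera_model("wrist")["mount"];np.save("w1.npy",W)
print(proj("wrist",tf(t,[(70,40,18),(70,-40,18),(-70,-40,18),(-70,40,18),(47,5,63),(47,-5,63),(23,-5,63),(23,5,63)]),W)*800/560)
E
```

```text
time_s: 0.6
ee_pos: [0.1414, 0.5569, 0.2478]
eef_rot: [[-0.925, -0.38, -0.0], [-0.38, 0.925, -0.001], [0.001, -0.001, -1.0]]
contact_force: [-0.8, 0.3, -0.5]
gripper_width: 0.0853
grip_force: 0.0
time_s: 1.27
ee_pos: [0.3481, 0.3716, 0.2319]
eef_rot: [[-0.927, -0.375, -0.001], [-0.375, 0.927, -0.0], [0.001, -0.0, -1.0]]
contact_force: [-0.2, 0.3, 0.0]
gripper_width: 0.0852
grip_force: 0.0
time_s: 1.93
ee_pos: [0.5539, 0.1874, 0.1755]
eef_rot: [[-0.927, -0.375, -0.001], [-0.375, 0.927, -0.0], [0.001, 0.0, -1.0]]
contact_force: [-0.1, 1.1, 0.7]
gripper_width: 0.0857
grip_force: 0.0
time_s: 2.1
ee_pos: [0.5536, 0.1874, 0.1751]
eef_rot: [[-0.928, -0.372, -0.002], [-0.372, 0.928, -0.0], [0.002, 0.001, -1.0]]
contact_force: [-0.8, 0.8, -1.2]
gripper_width: 0.0855
grip_force: 0.0
t 2.1 turn [ 0.0006 -0.0019 -0.0034] deg 0.22469355560978352 shift cm [0.0036 0.0677 0.5058] 0.5103069503837391
[[467.5333 330.0087]
 [330.9456 330.5616]
 [318.7776  71.8279]
 [478.0431  71.0274]
 [409.6855 321.3023]
 [389.2699 321.3857]
 [388.8195 274.2453]
 [409.8489 274.1558]]
```

View pics/w1.png

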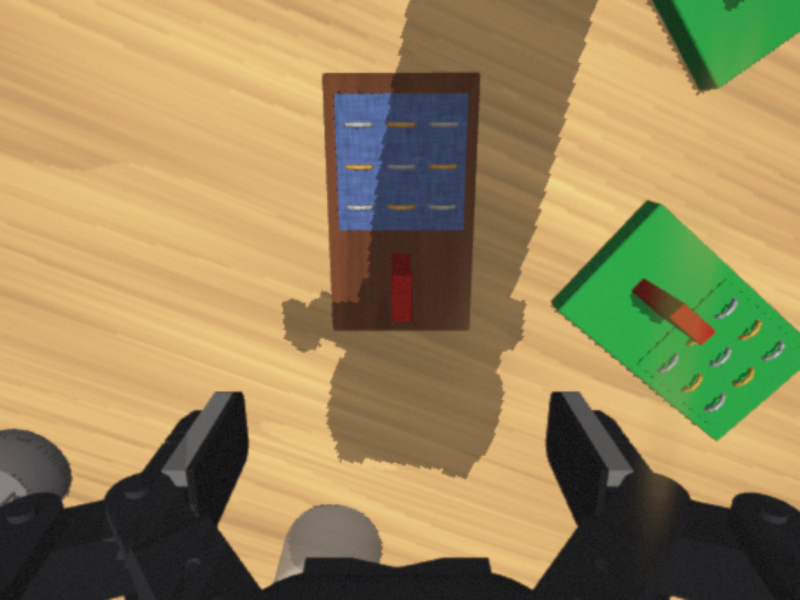

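The wrist picture matches the fit to about 1 mm: the fin top spans (392-412, 274-321), against a predicted 389-410. Next I descend and grip.

```bash
python3 -m crank '[[0,[0,0.16,0],[0,0,-0.003]],[0,[0,0,1.8],[0,0,0]],[0,[0,0,1.8],[0,0,0]],[0,[0,0,1.8],[0,0,0]],[0,[0,0,1.8],[0,0,0]],[0,[0,0,1.8],[0,0,0]],[0,[0,0,1.8],[0,0,0]],[0,[0,0,1.5],[0,0,0]]]'
python3 -m crank '[[0,[0,0,0],[0,0,0]],[180,[0,0,0],[0,0,0]],[200,[0,0,0],[0,0,0]],[220,[0,0,0],[0,0,0]],[255,[0,0,0],[0,0,0]],[255,[0,0,0],[0,0,0]],[255,[0,0,0],[0,0,0]],[255,[0,0,0],[0,0,0]]]' 80
python3 -m crank '[[255,[0,0,0],[0,0,0]],[255,[0,0,0],[0,0,0]],[255,[0,0,0],[0,0,0]],[255,[0,0,0],[0,0,0]],[255,[0,0,0],[0,0,0]],[255,[0,0,0],[0,0,0]]]' 80
```

```text
time_s: 2.82
ee_pos: [0.5511, 0.1919, 0.0526]
eef_rot: [[-0.925, -0.381, -0.001], [-0.381, 0.925, 0.0], [0.0, 0.0, -1.0]]
contact_force: [-0.0, 0.2, -0.0]
gripper_width: 0.0854
grip_force: 0.0
time_s: 3.48
ee_pos: [0.5532, 0.1904, 0.0541]
eef_rot: [[-0.926, -0.378, 0.001], [-0.378, 0.926, 0.0], [-0.001, -0.0, -1.0]]
contact_force: [0.2, 0.0, 5.1]
gripper_width: 0.0086
grip_force: 78.6
time_s: 3.98
ee_pos: [0.5532, 0.1904, 0.0541]
eef_rot: [[-0.926, -0.378, 0.001], [-0.378, 0.926, 0.0], [-0.001, -0.0, -1.0]]
contact_force: [-1.7, -0.4, 6.0]
gripper_width: 0.0088
grip_force: 78.7
```

Gripped, 8.8 mm opening at 79 N. Next: lift, then plan the carry to a pose tilted 25° above the opening.

```bash
python3 -m crank '[[255,[0,0,-1],[0,0,0]],[255,[0,0,-2],[0,0,0]],[255,[0,0,-3],[0,0,0]],[255,[0,0,-3],[0,0,0]],[255,[0,0,-3],[0,0,0]],[255,[0,0,-3],[0,0,0]],[255,[0,0,-3],[0,0,0]],[255,[0,0,-2],[0,0,0]]]' 80
cat >> h.py <<'E'
P=np.load("poses.npz");c=P["c"]
A,H=105.8,54.
def pose(xe,ze,deg,y=0):
    th=np.radians(deg);C_,S_=np.cos(th),np.sin(th)
    return tf(c,[(xe+A*C_-H*S_,y,ze+A*S_+H*C_)])[0],toolR(c[2],th)
E
python3 - <<'E'
from h import *
p,R=pose(30.4,38.6,25);print(p)
plan(p+[0,0,.1],R)
E
```

```text
time_s: 4.65
ee_pos: [0.5527, 0.1904, 0.2563]
eef_rot: [[-0.926, -0.378, 0.002], [-0.378, 0.926, 0.001], [-0.002, -0.0, -1.0]]
contact_force: [0.3, 0.1, -3.2]
gripper_width: 0.0085
grip_force: 78.3
[ 0.649  -0.1792  0.1323]
t 4.65 turn [ 0.1477 -0.4176  0.6636] deg 45.71215493725946 shift cm [-16.8362 -32.7262  10.5054] 38.27302444655895
```

```bash
python3 -m crank '[[255,[0,0,0],[0.0148,-0.0418,0.0664]],[255,[0,0,0],[0.0148,-0.0418,0.0664]],[255,[0,0,0],[0.0148,-0.0418,0.0664]],[255,[0,0,0],[0.0148,-0.0418,0.0664]],[255,[0,0,0],[0.0148,-0.0418,0.0664]],[255,[0,0,0],[0.0148,-0.0418,0.0664]],[255,[0,0,0],[0.0148,-0.0418,0.0664]],[255,[0,0,0],[0.0148,-0.0418,0.0664]]]' 80
python3 -m crank '[[255,[0,0,0],[0.0148,-0.0418,0.0664]],[255,[0,0,0],[0.0148,-0.0418,0.0664]],[255,[-1.2,-2.34,0.75],[0,0,0]],[255,[-1.2,-2.34,0.75],[0,0,0]],[255,[-1.2,-2.34,0.75],[0,0,0]],[255,[-1.2,-2.34,0.75],[0,0,0]],[255,[-1.2,-2.34,0.75],[0,0,0]],[255,[-1.2,-2.34,0.75],[0,0,0]]]'
python3 -m crank '[[255,[-1.2,-2.34,0.75],[0,0,0]],[255,[-1.2,-2.34,0.75],[0,0,0]],[255,[-1.2,-2.34,0.75],[0,0,0]],[255,[-1.2,-2.34,0.75],[0,0,0]],[255,[-1.2,-2.34,0.75],[0,0,0]],[255,[-1.2,-2.34,0.75],[0,0,0]],[255,[-1.2,-2.34,0.75],[0,0,0]],[255,[-1.2,-2.34,0.75],[0,0,0]]]'
python3 -m crank '[[255,[0,0,0],[0,0,0]],[255,[0,0,0],[0,0,0]]]'
python3 - <<'E'
from h import *
from bench import grab_frame
import cv2
p,R=pose(30.4,38.6,25)
plan(p+[0,0,.1],R)
s=robot.get_state();w=grab_frame("wrist")[:,:,::-1];b=grab_frame("side")[:,:,::-1]
# predicted tray corners given rigid grasp: tray frame from tool
B=s["eef_rot"]@np.diag([-1,1,-1]);o=s["ee_pos"]-B@[.0358,0,.054]
pts=np.array([(-70,-40,0),(-70,40,18),(-70,-40,18),(70,-40,18),(70,-40,0),(70,40,18),(35,0,63)])/1000@B.T+o
cr=b[100:330,200:460]; k=600/260
print("side crop px",(proj("side",pts)-[200,100])*k)
E=np.eye(4);E[:3,:3]=s["eef_rot"];E[:3,3]=s["ee_pos"];W=E@camera_model("wrist")["mount"]
print("wrist tray",proj("wrist",pts[[1,2]],W)*800/560)
print("wrist case (103,54)(103,-54)53,(-15,+-54,59)",proj("wrist",tf(c,[(103,54,53),(103,-54,53),(-15,54,59),(-15,-54,59),(-103,54,59),(-103,-54,59)]),W)*800/560)
cv2.imwrite("pics/w2.png",cv2.resize(w,(800,600)))
cv2.imwrite("pics/s2.png",cv2.resize(cr,None,fx=k,fy=k,interpolation=cv2.INTER_CUBIC))
E
```

```text
time_s: 5.32
ee_pos: [0.5513, 0.1899, 0.2526]
eef_rot: [[-0.929, 0.156, 0.335], [0.138, 0.987, -0.076], [-0.342, -0.025, -0.939]]
contact_force: [0.4, -0.3, -2.1]
gripper_width: 0.0085
grip_force: 78.1
time_s: 5.98
ee_pos: [0.5923, 0.0307, 0.2419]
eef_rot: [[-0.871, 0.283, 0.401], [0.256, 0.959, -0.12], [-0.419, -0.002, -0.908]]
contact_force: [1.3, 0.3, -2.7]
gripper_width: 0.0087
grip_force: 78.6
time_s: 6.65
ee_pos: [0.6471, -0.1804, 0.2279]
eef_rot: [[-0.871, 0.284, 0.401], [0.257, 0.959, -0.119], [-0.418, -0.001, -0.908]]
contact_force: [0.7, 0.8, -3.2]
gripper_width: 0.0086
grip_force: 78.5
time_s: 6.82
ee_pos: [0.6473, -0.1807, 0.2279]
eef_rot: [[-0.87, 0.286, 0.401], [0.259, 0.958, -0.12], [-0.419, -0.001, -0.908]]
contact_force: [-0.5, 0.5, -2.0]
gripper_width: 0.0089
grip_force: 78.7
t 6.8167 turn [-0.0017 -0.0043 -0.0024] deg 0.2988398562700996 shift cm [-0.3001  0.1921 -0.3418] 0.49371987372683707
side crop px [[390.6242 308.5613]
 [333.5472 226.5015]
 [381.7632 288.257 ]
 [584.4045 178.0462]
 [589.8904 200.3283]
 [514.3008 127.7428]
 [482.1246 121.9583]]
wrist tray [[542.0489  24.3939]
 [256.3401  24.7395]]
wrist case (103,54)(103,-54)53,(-15,+-54,59) [[ 505.0364  136.5639]
 [ 299.2069  137.2673]
 [ 552.5747 -161.7502]
 [ 254.0623 -160.1305]
 [ 624.1011 -636.2529]
 [ 186.1276 -632.4782]]
```

View pics/w2.png

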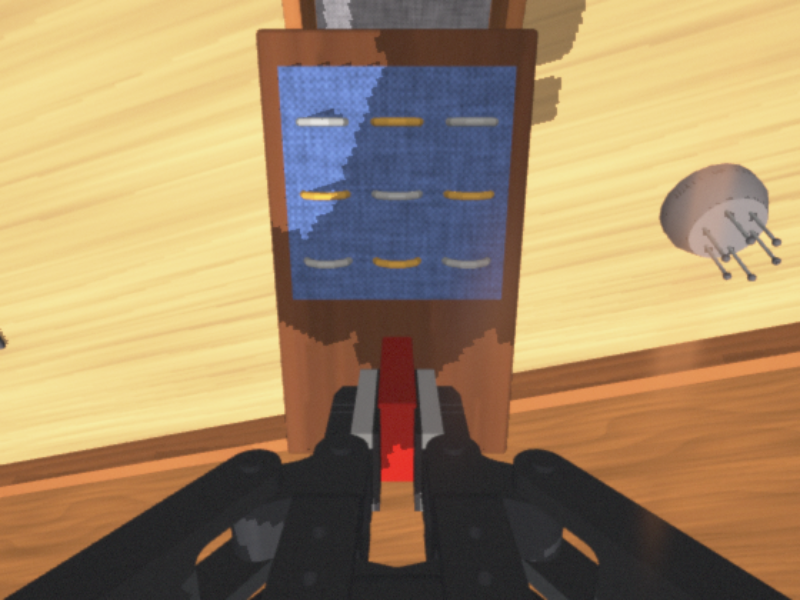

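View pics/s2.png

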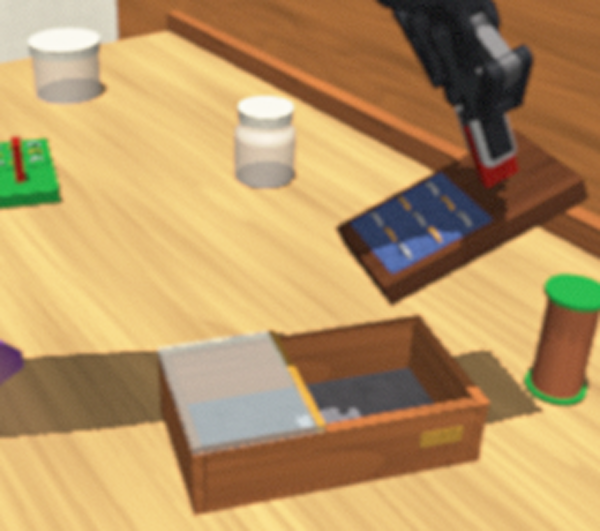

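The wrist view shows the tray gripped on centre, its ring end at (257-537, 30). That is about 1.2° of droop, ring end down. The side view shows it clear above the case, with the bystanders undisturbed. I'll check the case wall edges in the top pixel rows, then plan the descent.

```bash
python3 - <<'E'
from h import *
import cv2
a=cv2.imread("pics/w2.png")[2:6].mean(0).astype(int)
print([(x,*a[x]) for x in list(range(270,330,4))+list(range(484,536,4))])
E
sed -i 's/^A,H=.*/A,H=105.8,54.7/; s/return tf(c,\[(xe+A\*C_-H\*S_,y,ze+A\*S_+H\*C_)\])\[0\],toolR(c\[2\],th)/return tf(c,[(xe+A*C_-H*S_,y,ze+A*S_+H*C_)])[0],toolR(c[2],th-np.radians(1.2))/' h.py
python3 - <<'E'
from h import *
p,R=pose(30.4,38.6,25);plan(p,R)
E
```

```text
[(270, np.int64(137), np.int64(210), np.int64(239)), (274, np.int64(136), np.int64(208), np.int64(238)), (278, np.int64(135), np.int64(206), np.int64(237)), (282, np.int64(97), np.int64(153), np.int64(210)), (286, np.int64(86), np.int64(146), np.int64(226)), (290, np.int64(85), np.int64(146), np.int64(228)), (294, np.int64(83), np.int64(141), np.int64(224)), (298, np.int64(72), np.int64(122), np.int64(197)), (302, np.int64(38), np.int64(55), np.int64(86)), (306, np.int64(37), np.int64(57), np.int64(88)), (310, np.int64(37), np.int64(53), np.int64(81)), (314, np.int64(62), np.int64(76), np.int64(100)), (318, np.int64(98), np.int64(96), np.int64(99)), (322, np.int64(113), np.int64(110), np.int64(113)), (326, np.int64(157), np.int64(154), np.int64(159)), (484, np.int64(99), np.int64(95), np.int64(99)), (488, np.int64(104), np.int64(102), np.int64(105)), (492, np.int64(46), np.int64(62), np.int64(88)), (496, np.int64(33), np.int64(52), np.int64(80)), (500, np.int64(35), np.int64(53), np.int64(81)), (504, np.int64(39), np.int64(58), np.int64(88)), (508, np.int64(44), np.int64(66), np.int64(103)), (512, np.int64(50), np.int64(83), np.int64(129)), (516, np.int64(52), np.int64(83), np.int64(132)), (520, np.int64(51), np.int64(81), np.int64(128)), (524, np.int64(51), np.int64(82), np.int64(124)), (528, np.int64(82), np.int64(121), np.int64(152)), (532, np.int64(83), np.int64(123), np.int64(153))]
t 6.9167 turn [-0.0005  0.0169 -0.    ] deg 0.9712879428633946 shift cm [3.7019 0.0103 8.7857] 9.533721844341315
```

```bash
python3 -m crank '[[255,[0.46,0.01,1.1],[0,0.017,0]],[255,[0.46,0.01,1.1],[0,0,0]],[255,[0.46,0.01,1.1],[0,0,0]],[255,[0.46,0.01,1.1],[0,0,0]],[255,[0.46,0.01,1.1],[0,0,0]],[255,[0.46,0.01,1.1],[0,0,0]],[255,[0.46,0.01,1.1],[0,0,0]],[255,[0.46,0.01,1.1],[0,0,0]]]'
python3 -m crank '[[255,[0,0,0],[0,0,0]],[255,[0,0,0],[0,0,0]]]'
python3 - <<'E'
from h import *
p,R=pose(30.4,38.6,25);plan(p,R)
p,R=pose(-33,10,25);plan(p,R)
E
```

```text
time_s: 7.58
ee_pos: [0.6501, -0.1779, 0.1324]
eef_rot: [[-0.878, 0.282, 0.388], [0.257, 0.96, -0.115], [-0.404, -0.001, -0.915]]
contact_force: [0.4, 0.8, -2.7]
gripper_width: 0.0087
grip_force: 78.7
time_s: 7.75
ee_pos: [0.6495, -0.178, 0.1322]
eef_rot: [[-0.878, 0.282, 0.386], [0.258, 0.959, -0.114], [-0.403, -0.001, -0.915]]
contact_force: [-0.1, -1.0, -2.5]
gripper_width: 0.0086
grip_force: 78.7
t 7.75 turn [-0.0003 -0.0011  0.0011] deg 0.0902387264862095 shift cm [ 0.005  -0.1255 -0.0798] 0.14879913252355767
t 7.75 turn [-0.0003 -0.0011  0.0011] deg 0.0902387264862095 shift cm [ 6.96   -0.1255 -0.0214] 6.961174455836317
```

```bash
python3 -m crank '[[255,[0.8,-0.01,0],[0,0,0]],[255,[0.8,-0.01,0],[0,0,0]],[255,[0.8,-0.01,0],[0,0,0]],[255,[0.8,-0.01,0],[0,0,0]],[255,[0.8,-0.01,0],[0,0,0]],[255,[0.8,-0.01,0],[0,0,0]],[255,[0.8,-0.01,0],[0,0,0]],[255,[0.8,0,0],[0,0,0]]]'
python3 -m crank '[[255,[0.5,0,0],[0,0,0]],[255,[0,0,0],[0,0,0]],[255,[0,0,0],[0,0,0]]]'
python3 - <<'E'
from h import *
for q in[(-33,10,25),(-45,10.5,18),(-60,10.5,10),(-70,10,0)]:
    p,R=pose(*q);plan(p,R)
    print(p,"tool tilt",q[2]-1.2)
E
```

```text
time_s: 8.42
ee_pos: [0.5936, -0.1635, 0.1077]
eef_rot: [[-0.876, 0.283, 0.389], [0.259, 0.959, -0.116], [-0.406, -0.001, -0.914]]
contact_force: [-0.1, 0.1, -3.4]
gripper_width: 0.0083
grip_force: 78.8
time_s: 8.67
ee_pos: [0.5898, -0.1623, 0.1058]
eef_rot: [[-0.877, 0.283, 0.389], [0.259, 0.959, -0.116], [-0.406, -0.001, -0.914]]
contact_force: [0.1, -0.6, -2.0]
gripper_width: 0.0088
grip_force: 78.8
t 8.6667 turn [-0.0012  0.0027 -0.    ] deg 0.16659976163697265 shift cm [0.2535 0.0561 0.0552] 0.26540547758055605
[ 0.5879 -0.1612  0.1043] tool tilt 23.8
t 8.6667 turn [-0.0012  0.1248 -0.0001] deg 7.152927528804452 shift cm [0.6077 0.0561 0.9237] 1.1070827481941758
[ 0.5869 -0.1609  0.0952] tool tilt 16.8
t 8.6667 turn [-0.0012  0.2645 -0.0002] deg 15.152762333110584 shift cm [1.0618 0.0561 2.1706] 2.4170367854126154
[ 0.5831 -0.1597  0.0827] tool tilt 8.8
t 8.6667 turn [-0.0011  0.439  -0.0003] deg 25.15270320217178 shift cm [0.5204 0.0561 4.1234] 4.156468943677449
[ 0.5841 -0.16    0.0647] tool tilt -1.2
```

```bash
python3 -m crank '[[255,[0.17,0.01,0.22],[0,0.031,0]],[255,[0.17,0.01,0.22],[0,0.031,0]],[255,[0.17,0.01,0.22],[0,0.031,0]],[255,[0.17,0.01,0.22],[0,0.031,0]],[255,[0,0,0],[0,0,0]],[255,[0,0,0],[0,0,0]]]'
python3 - <<'E'
from h import *
for q in[(-45,10.5,18),(-60,10.5,10)]:
    p,R=pose(*q);plan(p,R)
E
```

```text
time_s: 9.17
ee_pos: [0.5885, -0.1616, 0.0958]
eef_rot: [[-0.917, 0.283, 0.28], [0.271, 0.959, -0.084], [-0.292, -0.001, -0.956]]
contact_force: [0.3, -0.5, -3.0]
gripper_width: 0.0089
grip_force: 78.7
t 9.1667 turn [-0.0013  0.0033  0.0001] deg 0.2024776578595112 shift cm [0.1832 0.025  0.0007] 0.18492347116280755
t 9.1667 turn [-0.0013  0.1429 -0.    ] deg 8.189386599743653 shift cm [0.7699 0.025  1.1975] 1.4238878685380343
```

```bash
python3 -m crank '[[255,[0.18,0,0.22],[0,0.0286,0]],[255,[0.18,0,0.22],[0,0.0286,0]],[255,[0.18,0.01,0.22],[0,0.0286,0]],[255,[0.17,0.01,0.22],[0,0.0286,0]],[255,[0.17,0,0.22],[0,0.0286,0]],[255,[0,0,0],[0,0,0]],[255,[0,0,0],[0,0,0]]]'
python3 - <<'E'
from h import *
for q in[(-60,10.5,10),(-70,10.5,0),(-73,9,0)]:
    p,R=pose(*q);plan(p,R)
E
```

```text
time_s: 9.75
ee_pos: [0.5821, -0.1594, 0.0826]
eef_rot: [[-0.948, 0.283, 0.146], [0.28, 0.959, -0.044], [-0.152, -0.001, -0.988]]
contact_force: [0.2, -0.5, -2.7]
gripper_width: 0.0085
grip_force: 78.7
t 9.75 turn [-0.0012 -0.0006 -0.0002] deg 0.07739183481479683 shift cm [-0.107  -0.0001 -0.0025] 0.10704755072489161
t 9.75 turn [-0.0012  0.1739 -0.0003] deg 9.964579008907025 shift cm [-0.2523 -0.0001  1.7303] 1.7486238405668348
t 9.75 turn [-0.0012  0.1739 -0.0003] deg 9.964579008907025 shift cm [ 0.0445 -0.0001  1.8866] 1.8871085627886142
```

```bash
python3 -m crank '[[255,[0.03,0,0.24],[0,0.0248,0]],[255,[0.03,0,0.24],[0,0.0248,0]],[255,[0.03,0,0.24],[0,0.0248,0]],[255,[0.03,0,0.24],[0,0.0248,0]],[255,[0.03,0,0.24],[0,0.0248,0]],[255,[0.03,0,0.24],[0,0.0248,0]],[255,[0.03,0,0.24],[0,0.0248,0]],[255,[0,0,0],[0,0,0]]]'
python3 - <<'E'
from h import *
from bench import grab_frame
import cv2
for q in[(-73,10.5,0),(-73,8,0),(-95,8,0)]:
    p,R=pose(*q);plan(p,R)
w=grab_frame("wrist")[:,:,::-1];b=grab_frame("side")[:,:,::-1]
x=cv2.resize(w,(400,300));k=400/140
y=cv2.resize(b[220:325,260:400],(400,300),interpolation=cv2.INTER_CUBIC)
cv2.imwrite("pics/f.png",np.hstack([x,y]))
E
```

```text
time_s: 10.42
ee_pos: [0.5813, -0.1592, 0.0652]
eef_rot: [[-0.959, 0.283, -0.021], [0.283, 0.959, 0.005], [0.022, -0.001, -1.0]]
contact_force: [0.6, 1.2, -3.9]
gripper_width: 0.0089
grip_force: 78.7
t 10.4167 turn [-0.0011 -0.0008 -0.0005] deg 0.08121990138672577 shift cm [0.0015 0.0045 0.0034] 0.005825084185974534
t 10.4167 turn [-0.0011 -0.0008 -0.0005] deg 0.08121990138672577 shift cm [-0.0038  0.0045  0.2533] 0.25340687286264246
t 10.4167 turn [-0.0011 -0.0008 -0.0005] deg 0.08121990138672577 shift cm [2.1958 0.0045 0.2994] 2.2160818808250644
```

View pics/f.png

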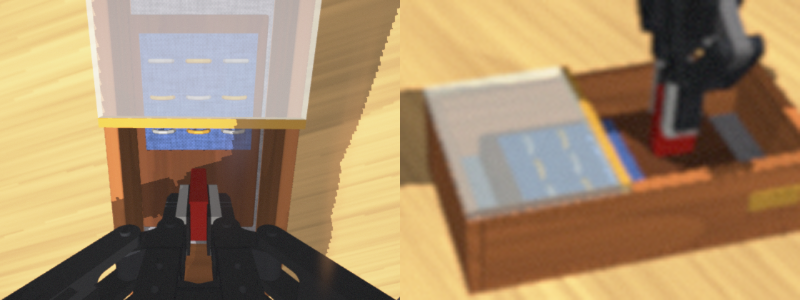

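The picture shows the tray inside the case, flat and under the hood. It sits about 3 mm towards the left wall: the case centre is at column 205, the tray's at 198. I'll centre it, slide most of the way, then lower gently.

```bash
python3 -m crank '[[255,[0,0.13,0],[0,0,0]],[255,[0,0.12,0],[0,0,0]],[255,[0.35,0,0],[0,0,0]],[255,[0.35,0,0],[0,0,0]],[255,[0.35,0,0],[0,0,0]],[255,[0.35,0,0],[0,0,0]],[255,[0,0,0],[0,0,0]]]'
python3 -m crank '[[255,[0,0,0.06],[0,0,0]],[255,[0,0,0.06],[0,0,0]],[255,[0,0,0.05],[0,0,0]],[255,[0,0,0],[0,0,0]]]'
python3 -m crank '[[255,[0,0,0.05],[0,0,0]],[255,[0,0,0],[0,0,0]],[255,[0,0,0],[0,0,0]]]'
```

```text
time_s: 11.1
ee_pos: [0.5668, -0.1523, 0.0658]
eef_rot: [[-0.959, 0.283, -0.023], [0.283, 0.959, 0.006], [0.024, -0.001, -1.0]]
contact_force: [0.4, 0.4, -3.2]
gripper_width: 0.0087
grip_force: 78.7
time_s: 11.43
ee_pos: [0.568, -0.1527, 0.0641]
eef_rot: [[-0.959, 0.283, -0.022], [0.283, 0.959, 0.005], [0.022, -0.001, -1.0]]
contact_force: [0.1, -0.3, -2.7]
gripper_width: 0.0083
grip_force: 78.7
time_s: 11.68
ee_pos: [0.568, -0.1527, 0.0636]
eef_rot: [[-0.959, 0.283, -0.022], [0.283, 0.959, 0.005], [0.022, -0.001, -1.0]]
contact_force: [-0.5, 0.1, -2.6]
gripper_width: 0.0088
grip_force: 78.7
```

```bash
python3 -m crank '[[255,[0,0,0.05],[0,0,0]],[255,[0,0,0],[0,0,0]],[255,[0,0,0],[0,0,0]]]' | grep -E "pos|contact"
python3 -m crank '[[255,[0,0,0.05],[0,0,0]],[255,[0,0,0],[0,0,0]],[255,[0,0,0],[0,0,0]]]'| grep -E "pos|contact"
```

```text
ee_pos: [0.5679, -0.1526, 0.0632]
contact_force: [0.2, 0.7, -2.8]
ee_pos: [0.568, -0.1527, 0.0628]
contact_force: [-0.4, 0.6, -2.6]
```

```bash
for i in 1; do python3 -m crank '[[255,[0,0,0.05],[0,0,0]],[255,[0,0,0],[0,0,0]],[255,[0,0,0],[0,0,0]]]' | grep -E "pos|contact"; done
python3 -m crank '[[255,[0,0,0.05],[0,0,0]],[255,[0,0,0],[0,0,0]],[255,[0,0,0],[0,0,0]]]'| grep -E "pos|contact"
```

```text
ee_pos: [0.5679, -0.1527, 0.0627]
contact_force: [-2.6, 0.6, 4.1]
ee_pos: [0.5679, -0.1527, 0.0627]
contact_force: [-3.4, 1.2, 6.2]
```

Floor contact felt. I'll ease off slightly and slide gently toward the end wall.

```bash
python3 -m crank '[[255,[0,0,-0.05],[0,0,0]],[255,[0.1,0,0],[0,0,0]],[255,[0.1,0,0],[0,0,0]],[255,[0.1,0,0],[0,0,0]],[255,[0.1,0,0],[0,0,0]],[255,[0,0,0],[0,0,0]]]'| grep -E "pos|contact"
python3 -m crank '[[255,[0.05,0,0],[0,0,0]],[255,[0.05,0,0],[0,0,0]],[255,[0,0,0],[0,0,0]]]'| grep -E "pos|contact"
python3 -m crank '[[255,[0.05,0,0],[0,0,0]],[255,[0.05,0,0],[0,0,0]],[255,[0,0,0],[0,0,0]]]'| grep -E "pos|contact"
```

```text
ee_pos: [0.5648, -0.1517, 0.0626]
contact_force: [2.6, 0.5, 0.5]
ee_pos: [0.5636, -0.1514, 0.0626]
contact_force: [1.6, -1.0, 1.7]
ee_pos: [0.5624, -0.151, 0.0626]
contact_force: [3.4, -1.2, 2.0]
```

```bash
python3 -m crank '[[255,[0.05,0,0],[0,0,0]],[255,[0,0,0],[0,0,0]],[255,[0,0,0],[0,0,0]]]'| grep -E "pos|contact"
python3 -m crank '[[255,[0.05,0,0],[0,0,0]],[255,[0,0,0],[0,0,0]],[255,[0,0,0],[0,0,0]]]'| grep -E "pos|contact"
python3 -m crank '[[255,[0.05,0,0],[0,0,0]],[255,[0,0,0],[0,0,0]],[255,[0,0,0],[0,0,0]]]'| grep -E "pos|contact"
```

```text
ee_pos: [0.5622, -0.151, 0.0626]
contact_force: [4.0, -1.0, 1.7]
ee_pos: [0.5621, -0.1511, 0.0626]
contact_force: [5.8, -1.7, 0.4]
ee_pos: [0.562, -0.1512, 0.0627]
contact_force: [6.7, -2.3, 0.4]
```

```bash
python3 - <<'E'
from h import *
p,R=pose(-95,8,0);plan(p,R)
E
```

```text
t 14.4333 turn [-0.0016  0.0012 -0.001 ] deg 0.12777060886354202 shift cm [ 0.1305 -0.2207 -0.0017] 0.25644085921974974
```

It stopped against the end wall at 7 N. I'll open only partly, since the walls leave little room, and rise.

```bash
python3 -m crank '[[195,[-0.1,0,0],[0,0,0]],[195,[0,0,0],[0,0,0]],[195,[0,0,0],[0,0,0]],[195,[0,0,0],[0,0,0]],[195,[0,0,0],[0,0,0]],[195,[0,0,0],[0,0,0]]]'
python3 -m crank '[[195,[0,0,-0.5],[0,0,0]],[195,[0,0,-1],[0,0,0]],[195,[0,0,-2],[0,0,0]],[195,[0,0,-3],[0,0,0]],[195,[0,0,-3],[0,0,0]],[195,[0,0,-3],[0,0,0]],[195,[0,0,0],[0,0,0]]]'
python3 - <<'E'
from h import *
from bench import grab_frame
import cv2
s=robot.get_state();w=grab_frame("wrist")[:,:,::-1];b=grab_frame("side")[:,:,::-1]
x=cv2.resize(w,(400,300))
y=cv2.resize(b[220:325,260:400],(400,300),interpolation=cv2.INTER_CUBIC)
cv2.imwrite("pics/g.png",np.hstack([x,y]))
sc=400/560
E=np.eye(4);E[:3,:3]=s["eef_rot"];E[:3,3]=s["ee_pos"];W=E@camera_model("wrist")["mount"]
print(proj("wrist",tf(c,[(-2,0,71),(22,0,71),(45,40,26),(45,-40,26),(-15,54,59),(-15,-54,59),(-95,0,33)]),W)*sc)
print((proj("side",tf(c,[(10,0,71),(45,40,26),(45,-40,26),(-95,-40,26),(-95,40,26)]))-[260,220])*400/140)
E
```

```text
time_s: 14.93
ee_pos: [0.561, -0.1506, 0.062]
eef_rot: [[-0.959, 0.283, -0.023], [0.283, 0.959, 0.006], [0.024, -0.001, -1.0]]
contact_force: [-0.0, -0.5, 0.1]
gripper_width: 0.02
grip_force: 0.0
time_s: 15.52
ee_pos: [0.5681, -0.1528, 0.1953]
eef_rot: [[-0.959, 0.283, -0.011], [0.283, 0.959, 0.001], [0.01, -0.002, -1.0]]
contact_force: [1.1, -0.2, -0.3]
gripper_width: 0.0201
grip_force: 0.0
[[196.9195 126.0941]
 [196.9941 149.1973]
 [230.4863 155.6676]
 [164.1826 155.7099]
 [250.1499 110.8491]
 [143.8486 110.9701]
 [196.9112  28.3707]]
[[238.756   97.3818]
 [263.5519 108.7499]
 [319.5091 195.082 ]
 [ 75.0659 241.4469]
 [ 41.1197 146.7748]]
```

View pics/g.png

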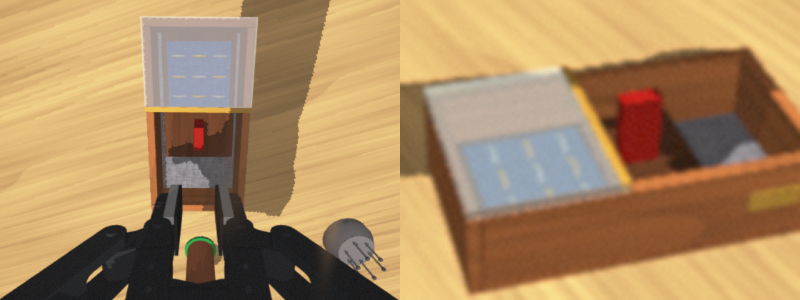

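The wrist view shows the tray home: its tail edge is at row 156, as predicted, and the fin (column 199) is centred in the case. The side view shows it flat under the hood and released.

```bash
python3 -m crank '[[195,[0,0,-1],[0,0,0]],[195,[0,0,0],[0,0,0]],[195,[0,0,0],[0,0,0]]]' | head -1; python3 -c "
from bench import robot
print(robot.job_done())"
```

```text
time_s: 15.87
the job is handed in; nothing more can be done
None
```

The ring tray is lying flat in the case with its ring end against the end wall under the hood, released, and the job was handed in at about 16 s; the hand-in gave no pass or fail verdict.

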